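# Set a shaft against the stop of a painting jig and clamp it

## Robot

A 7-joint arm with a two-finger parallel gripper is mounted at the origin on a cart in front of the work surface, level with it; the furniture and walls round the work are solid. World frame = base frame: x ahead of the robot, y to its left, z up, the work surface at z = 0. Lengths are in m, angles in rad, forces in N, time in s.
With the tool pointing down it reaches from about 0.425 to 0.925 m from the base axis. Payload 6.8 kg.
Tool frame: the origin (TCP) lies at the very end of the fingers, on their centre line; the grasp point (between the pads) lies 19 mm behind it (tcp_to_grasp is the distance from the TCP to the grasp point, in m); z points along the fingers, y is the direction in which the jaws open and shut (so a half turn about z gives the same grasp; the last joint's range is limited). The gripper opens to 85 mm and grips with 20 to 120 N. Pads are 22 mm wide; open, the fingers measure 114 mm over their backs; the gripper's body (76 mm by 85 mm) begins 54 mm behind the grasp point. The pads swing forward as they close: fully open they stand 13 mm farther back than shut.
Start: joints at [1.186, 0.477, 0.022, 1.555, -0.011, 1.109, -0.083], TCP at [0.184, -0.649, 0.231] pointing down, gripper open.
Joint ranges: [-2.96, 2.96], [-0.34, 2.1], [-1.41, 1.46], [0.24, 2.44], [-1.37, 4.51], [0.17, 1.92], [-2.96, 2.96]. Speed limits (rad/s): [2.39, 2.39, 3.14, 3.14, 3.14, 3.14, 3.14].

## Interface

Orientations are given as a unit quaternion [w, x, y, z].
In Python, from station import * gives the robot as it stands.
- The arm moves only by the tool apply_moves, never from a script. Its argument "increments" is one flat list of numbers, 5 for each row, row after row: the finger opening in mm, from 0 to 85.4, then the shift along the tool's x, y, z in mm, then the turn about the tool's z in degrees. In form: [claw, tx, ty, tz, roll, claw, tx, ty, tz, roll, ...]. A call has 1 to 12 rows; each row shifts and turns the pose as measured when the row begins, along the tool's axes as they then stand; what a row does not reach is not made up. A row lasts 1/8 s, in which the tool goes at most 62.5 mm and 10.7 degrees, less where a joint would pass 70% of its speed; a pose out of reach is approached as far as the arm can. A call with a gripper value outside its range is refused whole. The fingers move at their own pace and stop on an object; "squeeze" is the grip in N (left out, the last holds). Time passes only in rows, so rows that do not move let the fingers close. It gives the time, the measured TCP pose, the force and the opening at its end, in the units of the state.
- get_obs(): the state, without advancing time (a new reading comes with each control period).
- read_camera(name): name is "scene" or "top" or "wrist"; returns (picture, depth): 384x512x3 uint8, blue, green, red; 384x512 float32, m along the optical axis (not along the pixel's ray), 0 where there is no reading.
- get_calibration(name): a dict with "mtx" (3x3 intrinsics, pixels), "camera_from_world" (4x4, takes a point from world to camera coordinates); the wrist camera has in their place "T_tool_cam" (4x4, takes a point from camera to tool coordinates, whose origin is the TCP and whose axes are the flange's). Camera axes: x right, y down, z forward; pixel columns grow to the right and rows downward; lengths in m; the calibration is good to about 2 mm. A picture is of the moment at which its call begins: read the wrist's pose just before it. get_calibration takes no time and is no camera call.
- hand_in(): hands the job in, once; it reports no verdict.
Trained networks look in the newest picture that a camera, given by its name, has taken for a name from the list of things; names that differ only in an ending like _2 or _b are one class to them, and where a whole thing is asked for, a point or a joint stands for the part that bears it (a point fixed in the world has none). Each returns a list of dicts, best first, with "p" (0 to 1); they miss things now and then, are a little off and sometimes report something else, mostly with a low value. They report only what shows in the picture. A call takes as long as a camera call.
- outline_of(camera, thing): "pixels" (384x512 bool, what is visible of it) and "extent" ([centre column, centre row, width, height] in pixels, round what is visible of it).
The state is a dict: "t": time; "q": joint angles; "joint_vel": joint speeds; "joint_torque": joint torques, N m; "eef_pos": TCP position; "tool_rot": TCP orientation; "contact_force": force on the tool from outside, world axes, zero at the start; "torque": the same for the moment, N m; "gripper_width": opening from 0.0 (shut) to 1.0 (fully open).
Only numpy, scipy, OpenCV 4.12 (cv2) and the standard library are available. Lean on these libraries where they do the work, as an engineer would, in place of code of your own. Each camera call takes 0.05 s, during which the arm holds its last target.

## Task

The shaft lying in the vee of the jig is to have its turned-down nose painted. Slide it along the vee until its plain end touches the end stop, then press the toggle clamp's handle fully down so that the clamp holds the shaft there. Do not disturb the tape roll, jar, brush and sanding block around the jig.

Things in the scene. Friction and masses are not known exactly. Their poses are not given: they have to be found in the camera images.
- vee_jig: Fixed jig on 12 mm feet: grey plate with an iron vee block, stop post and toggle clamp. Origin on the bench under the vee's axis; z up, y along the vee towards the stop, x towards the clamp (away from the robot at yaw 0). In its frame, mm: plate x -36..108, y -89..116, top at z 24; block x -26..26, y -80..70, top at z 53, its 90 degree vee open upwards; stop post y 88..116, top at z 72
- stop_face (a point): Centre of the stop screw's flat head (16 mm diameter), which the shaft's plain end must touch; on the vee's axis, 56 mm above the bench, y = 78 mm in the jig's frame. Axes as the jig's. The stop is rigid
- shaft: Loose round shaft, 28 mm diameter, 200 mm long, with a thinner nose (17 x 30 mm) at one end and pale masking tape beside it; 0.17 to 0.35 kg. Origin on its axis at mid length; y runs from the nose to the plain end. It lies in the vee, axis 56 mm above the bench, nose sticking out past the block's open end, 20 to 50 mm short of the stop, and slides with about 1 to 4 N
- shaft_end (a point): Centre of the plain end face of the shaft (the end towards the stop)
- shaft_nose (a point): Centre of the end face of the nose (the end to push on, facing away from the stop)
- clamp_handle (a joint): Angle of the toggle clamp's handle: 0 = fully down, level, pointing away from the vee along the jig's +x (locked, a hard stop); raised about 0.9 to 1.1 rad at the start. It stays where it is left; 1 to 2 N at the grip moves it, about 5 N at the end as the pad grips the shaft
- clamp_hinge (a point): Centre of the handle's hinge, 82 mm above the bench, at x = 76, y = -15 mm in the jig's frame; the hinge runs along the jig's y. The steel side plates of the clamp reach 90 mm above the bench
- handle_end (a point): Top of the black grip near its free end, 92 mm from the hinge and 7 mm above the handle's centre line (upper side when the handle is down; when raised, this side faces up and towards the vee). The grip is 20 mm wide, 14 mm thick and ends 107 mm from the hinge
- clamp_bar: The clamp's steel arm, 10 mm wide, with a rubber-tipped spindle; origin at its hinge, 42 mm beside the vee's axis, 72 mm above the bench. Linked to the handle: raised about 1 rad (top up to 0.14 m above the bench) while the handle is up, it comes down on top of the shaft as the handle goes down, and the shaft then no longer slides
- tape_roll: Bystander: black roll of tape lying flat, 70 mm wide, 19 mm high, in front of the jig; origin under its centre
- paint_jar: Bystander: small jar with screw cap, 44 mm diameter, 58 mm high, beyond the stop end of the jig; origin under its centre
- dust_brush: Bystander: flat brush with wooden handle, 220 mm long, 14 mm high, on the right; origin under its middle
- sand_block: Bystander: black sanding block, 60 x 100 x 28 mm, on the right near the front edge; origin under its middle

How it is judged:
By the outcome, as a careful person would: the job done as asked, in the order asked, and still so for the second after the job is handed in, with the robot touching nothing.
It also fails if it takes over 40 s, if anything falls off the work surface, if the arm or the gripper's body presses on something with over 40 N, if the wrist force passes 120 N, or if a joint passes its speed limit or range.

## Working session

There is one attempt and no reset: what is moved stays moved. The work goes in short steps, Python scripts to look and compute and a tool call to move; the robot and the scene stay as the last step left them, time stands still between calls to the robot, and variables do not carry over. Pictures are saved under pics/ and viewed, and the job is handed in when it is done.

Besides the shell and the picture viewer there is one more tool, called after ">>>" by a JSON object that holds its "method" and its "body". apply_moves: Moves the arm, as the interface text tells. Its arguments: {"type":"object","properties":{"increments":{"type":"array"},"squeeze":{"type":"number"}},"required":["increments"]}

```bash
mkdir -p pics
python3 - <<'E'
from station import *
import cv2,numpy as np
o=get_obs();print({k:np.round(v,3) for k,v in o.items()})
for n in("scene","top"):
    p,d=read_camera(n);cv2.imwrite(f"pics/{n}0.png",p);np.save(f"pics/{n}0.npy",d)
    c=get_calibration(n);print(n,np.round(c["mtx"],1).tolist(),np.round(c["camera_from_world"],3).tolist())
E
```

```text
{'t': np.float64(0.0), 'q': array([ 1.186,  0.478,  0.022,  1.556, -0.011,  1.109, -0.083]), 'joint_vel': array([ 0.001,  0.   , -0.002,  0.   ,  0.   ,  0.001, -0.   ]), 'joint_torque': array([ 0.0000e+00, -5.9646e+01,  1.6080e+00, -2.8119e+01,  1.2000e-02,
        9.0000e-03,  0.0000e+00]), 'eef_pos': array([ 0.184, -0.649,  0.23 ]), 'tool_rot': array([-0.001,  0.99 ,  0.138, -0.   ]), 'contact_force': array([-0.581,  0.608,  0.162]), 'torque': array([ 0.031, -0.003, -0.013]), 'gripper_width': np.float64(1.001)}
scene [[466.8, 0.0, 249.7], [0.0, 466.8, 196.1], [0.0, 0.0, 1.0]] [[-0.703, -0.712, 0.0, 0.286], [-0.329, 0.325, -0.886, 0.292], [0.631, -0.623, -0.463, 1.114], [0.0, 0.0, 0.0, 1.0]]
top [[356.5, 0.0, 257.0], [0.0, 356.5, 196.1], [0.0, 0.0, 1.0]] [[-0.019, -1.0, 0.002, -0.093], [-0.993, 0.018, -0.114, 0.53], [0.114, -0.004, -0.993, 1.0], [0.0, 0.0, 0.0, 1.0]]
```

View pics/scene0.png

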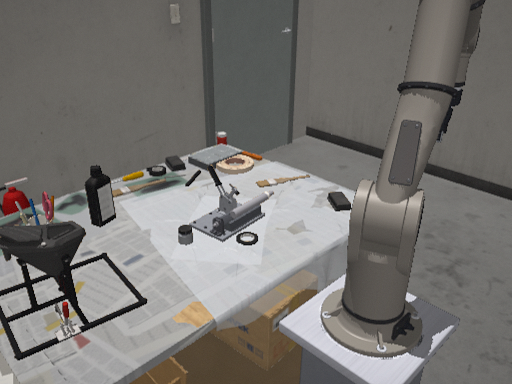

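View pics/top0.png

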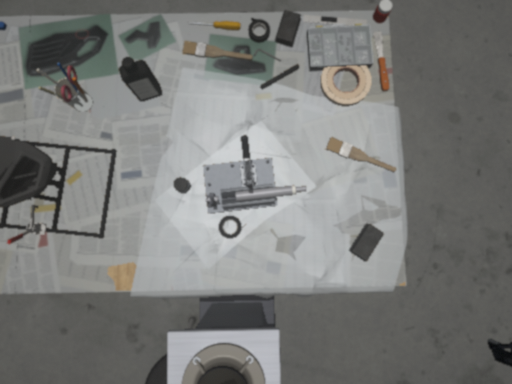

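The scene picture shows the jig mid-table (about 230,215) with its handle raised. In the top picture the jig is at (240,190), the nose points right (-y) at (303,189), the stop is on the left, and the jar is at (182,185). The tape roll is at (230,227).

```bash
cat > h.py <<'E'
from station import *
import cv2,numpy as np
def cloud(n,d,mask=None,c=None,T=None):
    c=c or get_calibration(n);K=c["mtx"]
    m=d>0
    if mask is not None:m&=mask
    v,u=np.nonzero(m);z=d[m]
    P=np.c_[(u-K[0,2])/K[0,0]*z,(v-K[1,2])/K[1,1]*z,z]
    T=np.linalg.inv(np.array(c["camera_from_world"])) if T is None else T
    return P@T[:3,:3].T+T[:3,3],u,v
def proj(n,P):
    c=get_calibration(n);T=np.array(c["camera_from_world"]);p=(np.atleast_2d(P)@T[:3,:3].T+T[:3,3])@np.array(c["mtx"]).T
    return p[:,:2]/p[:,2:]
E
python3 - <<'E'
from h import *
for n in("top","scene"):
    d=np.load(f"pics/{n}0.npy")
    for t in("vee_jig","shaft","clamp_handle","clamp_bar","tape_roll","paint_jar","dust_brush","sand_block"):
        r=outline_of(n,t)
        if not r: print(n,t,None);continue
        P,u,v=cloud(n,d,r[0]["pixels"])
        print(n,t,round(r[0]["p"],2),np.round(r[0]["extent"]),len(P),"med",np.round(np.median(P,0),3),"min",np.round(np.percentile(P,2,axis=0),3),"max",np.round(np.percentile(P,98,axis=0),3))
        if t=="shaft":
            Q=P[(P[:,2]>.058)&(P[:,2]<.075)]
            if len(Q)>5:
                m=Q[:,:2].mean(0);w=np.linalg.svd(Q[:,:2]-m)[2][0];s=(Q[:,:2]-m)@w;print("  axis",m,w,s.min(),s.max(),len(Q))
E
```

```text
top vee_jig 0.89 [239. 175.  70.  77.] 3326 med [ 0.572 -0.049  0.026] min [ 0.49  -0.148  0.012] max [0.655 0.048 0.154]
top shaft 0.85 [273. 196.  69.  16.] 574 med [ 0.533 -0.134  0.068] min [ 0.516 -0.233  0.059] max [ 0.551 -0.046  0.072]
  axis [ 0.53327953 -0.13506966] [ 0.10671331 -0.99428983] -0.09406854317486638 0.10421557317373166 566
top clamp_handle 0.54 [245. 147.  12.  24.] 186 med [ 0.646 -0.073  0.145] min [ 0.622 -0.084  0.015] max [ 0.695 -0.062  0.17 ]
top clamp_bar 0.39 [241. 175.  75.  79.] 3367 med [ 0.573 -0.048  0.026] min [ 0.49  -0.148  0.013] max [0.654 0.048 0.154]
top tape_roll 0.87 [229. 226.  24.  24.] 311 med [ 0.445 -0.023  0.019] min [ 0.412 -0.053  0.011] max [0.473 0.008 0.023]
top paint_jar 0.81 [180. 182.  16.  18.] 229 med [0.561 0.111 0.058] min [0.543 0.094 0.014] max [0.581 0.133 0.062]
top dust_brush 0.97 [362. 157.  66.  34.] 675 med [ 0.655 -0.383  0.012] min [ 0.604 -0.503  0.006] max [ 0.696 -0.316  0.017]
top sand_block 0.8 [367. 244.  34.  38.] 744 med [ 0.391 -0.411  0.028] min [ 0.343 -0.453  0.008] max [ 0.437 -0.371  0.032]
scene 
[... 404 characters left out ...]
35 -0.07   0.127] min [ 0.601 -0.198  0.004] max [ 0.76  -0.06   0.164]
scene clamp_bar 0.38 [232. 194.  15.  14.] 84 med [ 0.566 -0.078  0.104] min [ 0.544 -0.209  0.005] max [ 0.705 -0.071  0.124]
scene tape_roll 0.73 [246. 239.  21.   9.] 232 med [ 0.439 -0.017  0.016] min [ 0.409 -0.05   0.008] max [0.471 0.012 0.02 ]
scene paint_jar 0.55 [188. 235.  17.  21.] 272 med [0.552 0.123 0.04 ] min [0.542 0.088 0.011] max [0.578 0.138 0.058]
scene dust_brush 0.81 [283. 184.  51.   6.] 247 med [ 0.647 -0.391  0.009] min [ 0.607 -0.495  0.   ] max [ 0.687 -0.317  0.014]
scene sand_block 0.56 [338. 202.  23.  20.] 359 med [ 0.379 -0.4    0.023] min [ 0.339 -0.448  0.002] max [ 0.437 -0.367  0.028]
```

```bash
cat > ov.py <<'E'
from h import *
from scipy.optimize import minimize
def jig(p,X):
    c,s=np.cos(p[2]),np.sin(p[2]);X=np.atleast_2d(X)
    return np.c_[p[0]+c*X[:,0]-s*X[:,1],p[1]+s*X[:,0]+c*X[:,1],X[:,2]]
def lines(im,n,p,off,k):
    def L(pts,col):
        q=((proj(n,jig(p,np.array(pts)/1e3))-off+.5)*k*8).astype(int)
        cv2.polylines(im,[q.reshape(-1,1,2)],False,col,1,cv2.LINE_AA,3)
    L([[-36,-89,24],[108,-89,24],[108,116,24],[-36,116,24],[-36,-89,24]],(0,255,0))
    L([[-26,-80,53],[26,-80,53],[26,70,53],[-26,70,53],[-26,-80,53]],(0,0,255))
    L([[-8,78,56],[8,78,56]],(255,0,0))
    L([[76,-25,82],[76,-5,82]],(255,0,255))
E
python3 - <<'E'
from ov import *
d=np.load("pics/top0.npy");P,u,v=cloud("top",d)
q=P[(P[:,2]>.017)&(P[:,2]<.09)&(abs(P[:,0]-.57)<.11)&(abs(P[:,1]+.05)<.13)]
q=q[~((q[:,0]<.485)|((q[:,1]>.085)))]
Y=np.arange(-.15,.35,.02)
def cost(p):
    c,s=np.cos(p[2]),np.sin(p[2]);e=q[:,:2]-p[:2]
    x=e[:,0]*c+e[:,1]*s;y=-e[:,0]*s+e[:,1]*c
    k=(q[:,2]<.03)
    # plate points: fit of bounds by inside count minus area
    x,y=x[k],y[k]
    o=np.maximum(0,np.maximum(-.036-x,x-.108))+np.maximum(0,np.maximum(-.089-y,y-.116))
    return np.minimum(o,.02).sum()
r=minimize(cost,[.53,-.05,.1],method="Nelder-Mead",options=dict(initial_simplex=[[.53,-.05,.1],[.54,-.05,.1],[.53,-.04,.1],[.53,-.05,.15]]));print(r.x,r.fun)
k=q[:,2]<.03
rect=cv2.minAreaRect((q[k,:2]*1000).astype(np.float32));print(rect)
p=r.x
for n,off in(("top",(180,130)),("scene",(170,150))):
    im=cv2.imread(f"pics/{n}0.png")[off[1]:off[1]+100,off[0]:off[0]+130]
    im=cv2.resize(im,None,fx=6,fy=6,interpolation=cv2.INTER_CUBIC);lines(im,n,p,np.array(off),6);cv2.imwrite(f"pics/{n}_ov1.png",im)
E
```

```text
[ 0.5281958  -0.06817127  0.09206516] 1.5700558741588253
((576.27783203125, -49.74940490722656), (247.8262939453125, 196.9761199951172), 84.91564178466797)
```

View pics/top_ov1.png

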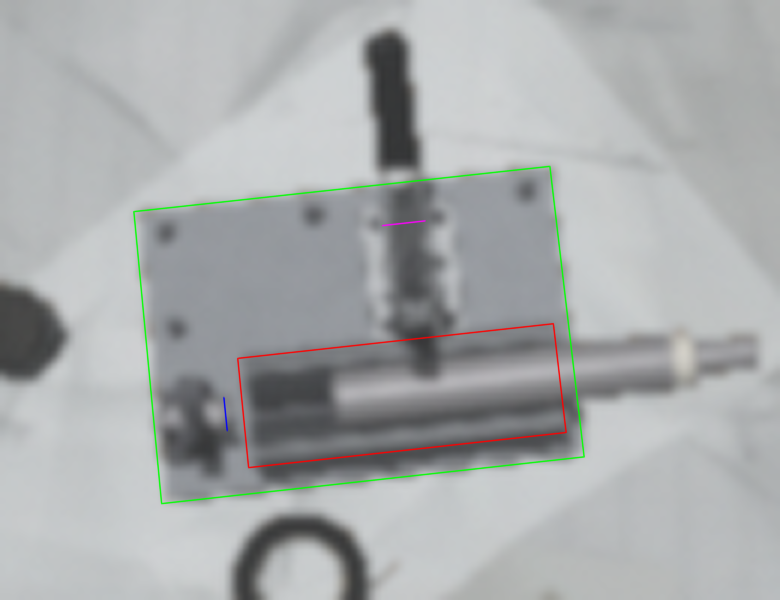

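View pics/scene_ov1.png

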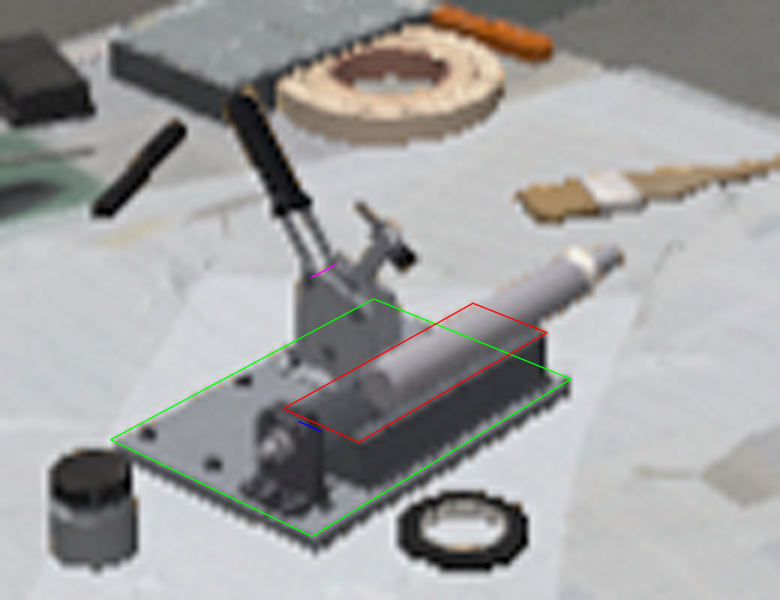

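The plate and block outlines from the fit (jig at 0.528, -0.068, yaw 0.092) lie on the picture in both views. The shaft end is about 46 mm short of the stop and the nose is near (0.544, -0.237). First I turn the tool so its x lies along the vee, with the fingers shut.

>>> {"method": "apply_moves", "body": {"increments": [0,0,0,0,-10,0,0,0,0,-10,0,0,0,0,-10,0,0,0,0,-10,0,0,0,0,-10,0,0,0,0,-10,0,0,0,0,-10,0,0,0,0,-9.4], "squeeze": 40}}

```text
t: 1.9
eef_pos: [0.1843, -0.6493, 0.2313]
tool_rot: [-0.0, 0.657, 0.754, -0.0]
contact_force: [0.0, -0.5, -0.1]
gripper_width: 0.0
```

```bash
cat > go.py <<'E'
from ov import *
from scipy.spatial.transform import Rotation as R
J=[.5282,-.0682,.092]
def pose():
    o=get_obs();w=o["tool_rot"];return np.array(o["eef_pos"]),R.from_quat([w[1],w[2],w[3],w[0]]),o
def to(xj,yj,z):  # jig mm target -> tool mm shift
    p,r,o=pose();t=jig(J,[[xj/1e3,yj/1e3,z/1e3]])[0]
    M=r.as_matrix();yaw=np.degrees(np.arctan2(M[1,0],M[0,0]))
    c,s=np.cos(J[2]),np.sin(J[2]);e=p-[J[0],J[1],0]
    print("t",round(o["t"],2),"pos",np.round(p,4),"jig mm",np.round([1e3*(c*e[0]+s*e[1]),1e3*(-s*e[0]+c*e[1]),1e3*p[2]],1),"xaxis yaw",round(yaw,1),"F",np.round(o["contact_force"],1),"grip",round(o["gripper_width"],2))
    print("shift",np.round(1e3*r.inv().apply(t-p),1),"target",np.round(t,4),"roll",round(yaw-(90+np.degrees(J[2])),1))
E
python3 -c "
from go import *
to(0,-210,160)"
```

```text
t 1.9 pos [ 0.1843 -0.6493  0.2313] jig mm [-395.8 -547.1  231.3] xaxis yaw 97.8 F [ 0.  -0.5 -0.1] grip 0.0
shift [319.1 410.5  71. ] target [ 0.5475 -0.2773  0.16  ] roll 2.6
```

>>> {"method": "apply_moves", "body": {"increments": [0,32,41,7,0,0,32,41,7,0,0,32,41,7,0,0,32,41,7,0,0,32,41,7,0,0,32,41,7,0,0,32,41,7,0,0,32,41,7,0,0,32,41,7,0,0,31,41,7,2.6,0,0,0,0,0]}}

```text
t: 3.28
eef_pos: [0.5578, -0.2695, 0.1592]
tool_rot: [0.003, 0.676, 0.737, -0.001]
contact_force: [-0.0, 0.3, 0.8]
gripper_width: -0.001
```

Run:
```python
from go import *
to(0,-210,160)
p,r,o=pose()
im,d=read_camera("wrist");cv2.imwrite("pics/w1.png",im);np.save("pics/w1.npy",d)
T=np.eye(4);T[:3,:3]=r.as_matrix();T[:3,3]=p
c=get_calibration("wrist");T=T@np.array(c["T_tool_cam"])
P,u,v=cloud("wrist",d,T=T)
m=outline_of("wrist","shaft")
if m:
    print(m[0]["p"],m[0]["extent"])
    P,u,v=cloud("wrist",d,m[0]["pixels"],T=T)
    e=P[:,:2]-J[:2];cs,s=np.cos(J[2]),np.sin(J[2]);x=1e3*(e[:,0]*cs+e[:,1]*s);y=1e3*(-e[:,0]*s+e[:,1]*cs);z=P[:,2]*1e3
    print("y range",np.percentile(y,[0,1,2,50,98,99,100]))
    for a in range(-180,0,15):
        k=(y>a)&(y<a+15)
        if k.sum()>20: print(a,np.round([np.percentile(x[k],1),np.percentile(x[k],99),np.percentile(z[k],98)],1))
```

```text
t 3.27 pos [ 0.5578 -0.2695  0.1592] jig mm [  11.  -203.2  159.2] xaxis yaw 94.9 F [-0.   0.3  0.8] grip -0.0
shift [ -6.9 -11.   -0.8] target [ 0.5475 -0.2773  0.16  ] roll -0.3
0.94 [229.4, 79.1, 41.7, 153.0]
y range [-174.97050445 -172.20681196 -170.50538534 -114.83746083  -77.0588466
  -76.38801839  -74.02038785]
-180 [-7.5  8.8 66.2]
-165 [-7.4  8.9 66.2]
-150 [-12.9  14.1  71.7]
-135 [-13.   14.1  71.7]
-120 [-13.   14.2  71.7]
-105 [-13.   13.5  71.5]
-90 [-13.   13.6  71.6]
```

View pics/w1.png

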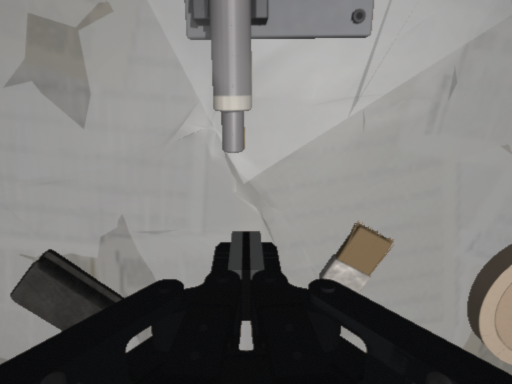

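The wrist view shows the nose tip at (233,152), with the closed fingers centred at column 246. Shaft axis is at jig x of about +0.6 mm and the nose end at y of about -171, which agrees with the top view. Next I descend behind the nose.

>>> {"method": "apply_moves", "body": {"increments": [0,1,-10.5,30,-0.3,0,0,0,30,0,0,0,0,30,0,0,0,0,22,0,0,0,0,0,0]}}

```text
t: 4.0
eef_pos: [0.5385, -0.2871, 0.0461]
tool_rot: [0.005, 0.681, 0.732, -0.005]
contact_force: [-0.3, -0.7, 0.6]
gripper_width: -0.0
```

```bash
python3 -c "
from go import *
to(.5,-182,46)"
```

```text
t 4.0 pos [ 0.5385 -0.2871  0.0461] jig mm [  -9.8 -218.9   46.1] xaxis yaw 94.1 F [-0.3 -0.7  0.6] grip -0.0
shift [37.1  9.6 -0.4] target [ 0.5454 -0.2494  0.046 ] roll -1.2
```

>>> {"method": "apply_moves", "body": {"increments": [0,8,5,0,-1.2,0,8,4.5,0,0,0,8,0,0,0,0,0,0,0,0]}}

```text
t: 4.5
eef_pos: [0.5479, -0.2623, 0.0494]
tool_rot: [0.007, 0.674, 0.739, -0.005]
contact_force: [-0.7, 0.3, -0.1]
gripper_width: -0.001
```

```bash
python3 -c "
from go import *
to(.5,-182,46)"
```

```text
t 4.5 pos [ 0.5479 -0.2623  0.0494] jig mm [   1.8 -195.1   49.4] xaxis yaw 95.3 F [-0.7  0.3 -0.1] grip -0.0
shift [13.2 -1.3  3.1] target [ 0.5454 -0.2494  0.046 ] roll 0.0
```

>>> {"method": "apply_moves", "body": {"increments": [0,4,-1.3,3,0,0,4,0,0,0,0,4,0,0,0,0,4,0,0,0,0,4,0,0,0,0,4,0,0,0,0,4,0,0,0,0,4,0,0,0,0,4,0,0,0]}}

```text
t: 5.62
eef_pos: [0.5433, -0.2279, 0.0464]
tool_rot: [0.009, 0.675, 0.738, -0.006]
contact_force: [0.2, -2.7, 2.3]
gripper_width: -0.005
```

```bash
python3 -c "
from go import *
to(.5,-133,47)"
```

```text
t 5.62 pos [ 0.5433 -0.2279  0.0464] jig mm [   0.3 -160.4   46.4] xaxis yaw 95.2 F [ 0.2 -2.7  2.3] grip -0.0
shift [27.4  0.1 -1.2] target [ 0.5409 -0.2006  0.047 ] roll -0.1
```

Contact is made and it slides at about 2.7 N, tool centred. I continue.

>>> {"method": "apply_moves", "body": {"increments": [0,4,0,0,0,0,4,0,0,0,0,4,0,0,0,0,4,0,0,0,0,4,0,0,0]}}

```text
t: 6.25
eef_pos: [0.5413, -0.2078, 0.0464]
tool_rot: [0.01, 0.675, 0.738, -0.006]
contact_force: [0.0, -3.9, 2.9]
gripper_width: 0.0
```

```bash
python3 -c "
from go import *
to(.5,-133,47)"
```

```text
t 6.25 pos [ 0.5413 -0.2078  0.0464] jig mm [   0.3 -140.2   46.4] xaxis yaw 95.1 F [ 0.  -3.9  2.9] grip 0.0
shift [ 7.2  0.2 -0.8] target [ 0.5409 -0.2006  0.047 ] roll -0.2
```

>>> {"method": "apply_moves", "body": {"increments": [0,2,0,0,0,0,2,0,0,0,0,2,0,0,0]}}

```text
t: 6.62
eef_pos: [0.5409, -0.2039, 0.0465]
tool_rot: [0.011, 0.675, 0.737, -0.007]
contact_force: [0.7, -11.0, 0.5]
gripper_width: 0.003
```

>>> {"method": "apply_moves", "body": {"increments": [0,2,0,0,0,0,2,0,0,0]}}

```text
t: 6.88
eef_pos: [0.5409, -0.2041, 0.0466]
tool_rot: [0.013, 0.676, 0.736, -0.008]
contact_force: [2.0, -8.3, 1.3]
gripper_width: -0.003
```

>>> {"method": "apply_moves", "body": {"increments": [0,4,0,0,0,0,4,0,0,0]}}

```text
t: 7.12
eef_pos: [0.5408, -0.204, 0.0467]
tool_rot: [0.017, 0.678, 0.734, -0.01]
contact_force: [2.0, -14.0, -1.2]
gripper_width: 0.003
```

Run:
```python
from go import *
to(.5,-133,47)
for n,off in(("top",(180,130)),("scene",(170,150))):
    im,d=read_camera(n);np.save(f"pics/{n}1.npy",d);im=im[off[1]:off[1]+100,off[0]:off[0]+130]
    im=cv2.resize(im,None,fx=6,fy=6,interpolation=cv2.INTER_CUBIC);lines(im,n,J,np.array(off),6);cv2.imwrite(f"pics/{n}_2.png",im)
```

```text
t 7.12 pos [ 0.5408 -0.204   0.0467] jig mm [ 1.000e-01 -1.364e+02  4.670e+01] xaxis yaw 94.5 F [  2.  -14.   -1.2] grip 0.0
shift [ 3.4  0.4 -0.4] target [ 0.5409 -0.2006  0.047 ] roll -0.8
```

View pics/top_2.png

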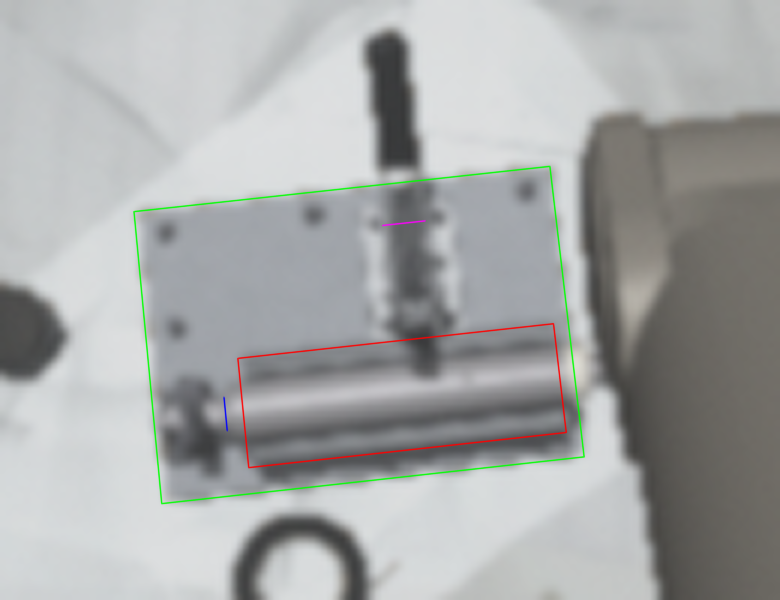

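View pics/scene_2.png

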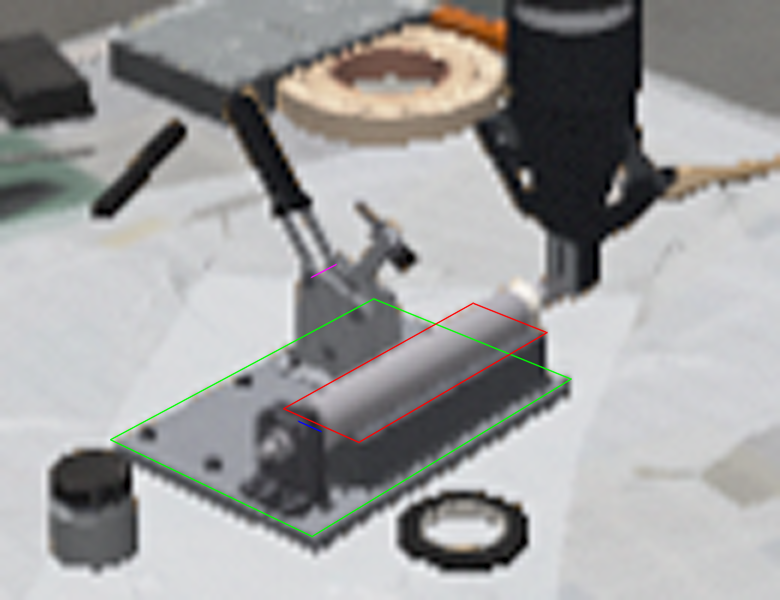

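The shaft now reaches the stop in the top view (plain end around 240,405), and it stays put under a 14 N push. I back off, lift, and measure the handle.

>>> {"method": "apply_moves", "body": {"increments": [0,-6,0,0,0.8,0,-12,0,0,0,0,-12,0,0,0,0,0,0,-40,0,0,0,0,-50,0,0,0,0,-50,0,0,0,0,-20,0,0,0,0,0,0]}}

```text
t: 8.22
eef_pos: [0.5403, -0.2272, 0.2099]
tool_rot: [0.013, 0.683, 0.731, -0.009]
contact_force: [-0.7, -0.5, -0.8]
gripper_width: -0.001
```

Run:
```python
from go import *
for n in("top","scene"):
    d=np.load(f"pics/{n}1.npy");P,u,v=cloud(n,d)
    e=P[:,:2]-J[:2];cs,s=np.cos(J[2]),np.sin(J[2]);x=1e3*(e[:,0]*cs+e[:,1]*s);y=1e3*(-e[:,0]*s+e[:,1]*cs);z=P[:,2]*1e3
    k=(x>85)&(x<150)&(abs(y+15)<25)&(z>95)&(z<200)
    x,y,z=x[k],y[k],z[k];print(n,k.sum(),"y",np.round(np.percentile(y,[2,50,98]),1),"z max",np.percentile(z,98))
    for a in range(95,190,8):
        m=(z>a)&(z<=a+8)
        if m.sum(): print(a+4,m.sum(),np.round([x[m].min(),np.median(x[m]),x[m].max()],1), "y",np.round(np.median(y[m]),1))
to(110,-15,240)
```

```text
top 185 y [-24.7 -15.2  -5.6] z max 171.08113362776243
107 5 [86.  87.9 90.7] y -22.9
115 11 [91.8 92.9 99.6] y -15.7
123 26 [ 92.1  97.6 104.4] y -13.9
131 19 [100.2 103.6 108.7] y -14.9
139 22 [104.9 109.3 115.5] y -14.2
147 24 [110.1 115.5 122.4] y -16.0
155 21 [116.  121.  124.1] y -14.7
163 38 [122.3 128.8 142.8] y -16.7
171 19 [128.4 134.9 138.8] y -13.9
scene 161 y [-24.8 -10.6  -3.5] z max 167.07445841448302
99 13 [85.7 91.8 98.4] y -20.5
107 12 [ 86.1  92.9 104.6] y -8.8
115 20 [ 89.9  94.8 110.4] y -10.1
123 13 [ 93.5 100.  107. ] y -13.5
131 23 [ 97.6 105.7 120.8] y -9.1
139 21 [103.7 112.4 123.6] y -10.6
147 18 [113.7 119.9 134.5] y -10.7
155 18 [114.7 125.2 139.7] y -9.5
163 19 [118.6 129.5 139.6] y -12.0
171 4 [129.8 132.  134.7] y -15.6
t 8.22 pos [ 0.5403 -0.2272  0.2099] jig mm [  -2.6 -159.4  209.9] xaxis yaw 93.9 F [-0.7 -0.5 -0.8] grip -0.0
shift [146.2 109.2 -33.9] target [ 0.6391 -0.073   0.24  ] roll -1.4
```

Handle: the upper face runs about 52° (~0.92 rad) through (x 129, z 163) in the jig frame, consistent with the given geometry. I move over it on the vee side.

>>> {"method": "apply_moves", "body": {"increments": [0,20,15,-10,-1.4,0,24,18,-10,0,0,24,18,-8,0,0,24,18,0,0,0,20,15,0,0,0,10,8,0,0,0,0,0,0,0]}}

```text
t: 9.1
eef_pos: [0.6228, -0.083, 0.2279]
tool_rot: [0.006, 0.669, 0.743, -0.009]
contact_force: [0.0, -0.7, -0.1]
gripper_width: -0.001
```

```bash
python3 -c "
from go import *
to(110,-15,185)"
```

```text
t 9.1 pos [ 0.6228 -0.083   0.2279] jig mm [ 92.8 -23.4 227.9] xaxis yaw 96.0 F [ 0.  -0.7 -0.1] grip -0.0
shift [ 9.1 17.6 42.6] target [ 0.6391 -0.073   0.185 ] roll 0.7
```

>>> {"method": "apply_moves", "body": {"increments": [0,5,9,10,0.7,0,4,8,15,0,0,0,0,13,0,0,0,0,0,0]}}

```text
t: 9.6
eef_pos: [0.6381, -0.0757, 0.1851]
tool_rot: [0.005, 0.675, 0.738, -0.011]
contact_force: [-0.5, -0.2, 0.5]
gripper_width: 0.001
```

```bash
python3 -c "
from go import *
to(114,-15,156)"
```

```text
t 9.6 pos [ 0.6381 -0.0757  0.1851] jig mm [108.7 -17.6 185.1] xaxis yaw 95.1 F [-0.5 -0.2  0.5] grip 0.0
shift [ 3.3  5.6 29. ] target [ 0.6431 -0.0727  0.156 ] roll -0.2
```

>>> {"method": "apply_moves", "body": {"increments": [0,3,3,8,0,0,0,2,8,0,0,0,0,8,0,0,0,0,5,0,0,0,0,0,0]}}

```text
t: 10.22
eef_pos: [0.6429, -0.0736, 0.1544]
tool_rot: [0.005, 0.676, 0.737, -0.011]
contact_force: [0.7, 0.1, 0.4]
gripper_width: 0.001
```

Run:
```python
from go import *
to(129,-15,144)
im,d=read_camera("scene");off=(170,120)
im=im[off[1]:off[1]+100,off[0]:off[0]+130]
cv2.imwrite("pics/s3.png",cv2.resize(im,None,fx=6,fy=6,interpolation=cv2.INTER_CUBIC))
```

```text
t 10.22 pos [ 0.6429 -0.0736  0.1544] jig mm [113.7 -16.  154.4] xaxis yaw 95.0 F [0.7 0.1 0.4] grip 0.0
shift [ 1.3 15.4 10.2] target [ 0.658  -0.0713  0.144 ] roll -0.3
```

View pics/s3.png

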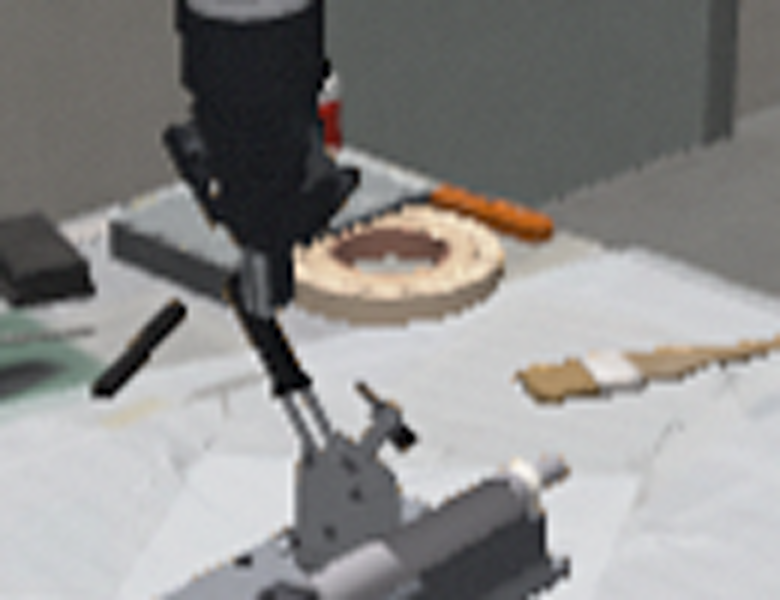

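The fingertips (265,300) sit just on the vee side of the raised grip. I press along the arc.

>>> {"method": "apply_moves", "body": {"increments": [0,1,5,4,0,0,0,5,4,0,0,0,5,4,0,0,0,4,4,0,0,0,4,5,0]}}

```text
t: 10.9
eef_pos: [0.6672, -0.071, 0.133]
tool_rot: [0.006, 0.676, 0.737, -0.011]
contact_force: [-2.1, -0.4, 1.2]
gripper_width: -0.001
```

```bash
python3 -c "
from go import *
to(140,-15,130)"
```

```text
t 10.9 pos [ 0.6672 -0.071   0.133 ] jig mm [138.2 -15.5 133. ] xaxis yaw 95.0 F [-2.1 -0.4  1.2] grip -0.0
shift [0.6 1.8 2.9] target [ 0.669  -0.0703  0.13  ] roll -0.3
```

>>> {"method": "apply_moves", "body": {"increments": [0,0,4,6,0,0,0,4,6,0,0,0,3,6,0,0,0,2,6,0,0,0,2,5,0]}}

```text
t: 11.52
eef_pos: [0.6832, -0.0698, 0.1014]
tool_rot: [0.006, 0.676, 0.737, -0.011]
contact_force: [-0.8, -0.4, 1.1]
gripper_width: 0.003
```

```bash
python3 -c "
from go import *
to(154,-15,102)"
```

```text
t 11.53 pos [ 0.6832 -0.0698  0.1014] jig mm [154.2 -15.9 101.4] xaxis yaw 95.0 F [-0.8 -0.4  1.1] grip 0.0
shift [ 0.8 -0.2 -0.6] target [ 0.6829 -0.069   0.102 ] roll -0.3
```

>>> {"method": "apply_moves", "body": {"increments": [0,0,1,4,0,0,0,1,4,0,0,0,0,3,0,0,0,0,3,0]}}

```text
t: 12.02
eef_pos: [0.6859, -0.0699, 0.0886]
tool_rot: [0.006, 0.676, 0.737, -0.01]
contact_force: [-9.1, -0.3, 25.5]
gripper_width: -0.002
```

>>> {"method": "apply_moves", "body": {"increments": [0,0,0,3,0,0,0,0,3,0]}}

```text
t: 12.28
eef_pos: [0.6859, -0.0699, 0.0887]
tool_rot: [0.007, 0.676, 0.737, -0.011]
contact_force: [-9.9, 0.4, 20.6]
gripper_width: -0.003
```

>>> {"method": "apply_moves", "body": {"increments": [0,0,0,4,0,0,0,0,5,0]}}

```text
t: 12.52
eef_pos: [0.686, -0.0699, 0.0883]
tool_rot: [0.008, 0.676, 0.737, -0.011]
contact_force: [-15.7, -0.5, 36.2]
gripper_width: 0.002
```

The handle top is at 88.5 mm (expected 89) against a hard stop with 36 N. I retreat straight up, slowly at first, then look.

>>> {"method": "apply_moves", "body": {"increments": [0,0,0,-5,0,0,0,0,-15,0,0,0,0,-40,0,0,0,0,-50,0,0,0,0,-40,0,0,-40,0,0,0,0,-50,0,0,0,0,-50,0,0,0,0,-50,0,0,0,0,0,0,0,0]}}

```text
t: 13.78
eef_pos: [0.7051, -0.2601, 0.2542]
tool_rot: [0.011, 0.675, 0.737, -0.01]
contact_force: [0.9, -0.9, -0.5]
gripper_width: -0.0
```

Run:
```python
from go import *
to(150,-15,240)
for n,off in(("top",(180,130)),("scene",(170,150))):
    im,d=read_camera(n);np.save(f"pics/{n}4.npy",d)
    r=outline_of(n,"shaft")
    P,u,v=cloud(n,d)
    e=P[:,:2]-J[:2];cs,s=np.cos(J[2]),np.sin(J[2]);x=1e3*(e[:,0]*cs+e[:,1]*s);y=1e3*(-e[:,0]*s+e[:,1]*cs);z=P[:,2]*1e3
    for a in range(100,190,10):
        k=(x>a)&(x<a+10)&(abs(y+15)<7)&(z>60)&(z<180)
        if k.sum(): print(n,a+5,k.sum(),np.round([z[k].max(),np.median(z[k])],1))
    k=(abs(x)<6)&(z>58)&(z<80)&(y<-100)&(y>-190);print("shaft y min",np.sort(y[k])[:4])
    for t in("tape_roll","paint_jar","dust_brush","sand_block"):
        r=outline_of(n,t)
        if r: print(t,np.round(np.median(cloud(n,d,r[0]["pixels"])[0],0),3))
    im=im[off[1]:off[1]+100,off[0]:off[0]+130]
    im=cv2.resize(im,None,fx=6,fy=6,interpolation=cv2.INTER_CUBIC);lines(im,n,J,np.array(off),6);cv2.imwrite(f"pics/{n}_4.png",im)
```

```text
t 13.78 pos [ 0.7051 -0.2601  0.2542] jig mm [ 158.5 -207.3  254.2] xaxis yaw 95.0 F [ 0.9 -0.9 -0.5] grip -0.0
shift [192.6  -9.3   8.6] target [ 0.6789 -0.0694  0.24  ] roll -0.2
top 105 5 [90.6 87. ]
top 115 21 [92.2 88.4]
top 125 18 [93.8 89.1]
top 135 18 [92.2 89. ]
top 145 16 [92.8 88.9]
top 155 19 [91.2 88.9]
top 165 19 [91.8 88.3]
top 175 17 [91.5 89.7]
shaft y min [-122.60753207 -122.32646868 -120.12134549 -119.89428057]
tape_roll [ 0.444 -0.027  0.019]
paint_jar [ 0.671 -0.07   0.088]
scene 105 6 [88.7 82.6]
scene 115 11 [88.6 85.1]
scene 125 9 [88.8 86.3]
scene 135 11 [87.9 85.2]
scene 145 8 [86.9 85.2]
scene 155 4 [90.7 80.4]
scene 165 10 [89.7 86.2]
scene 175 6 [87.2 85.4]
scene 185 2 [80.7 78.8]
shaft y min [-120.95592731 -119.78813284 -114.60871962 -113.59979456]
tape_roll [ 0.441 -0.018  0.015]
paint_jar [0.551 0.124 0.039]
dust_brush [ 0.654 -0.376  0.009]
sand_block [ 0.388 -0.399  0.023]
```

View pics/top_4.png

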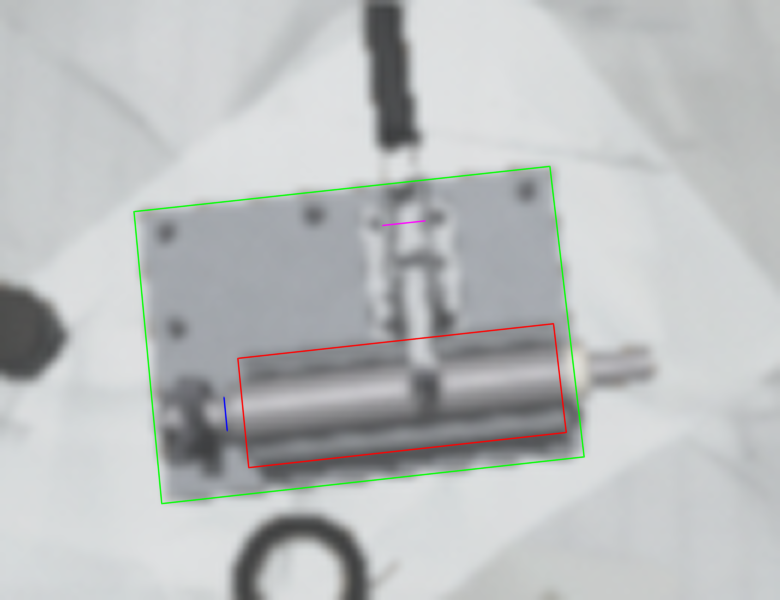

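View pics/scene_4.png

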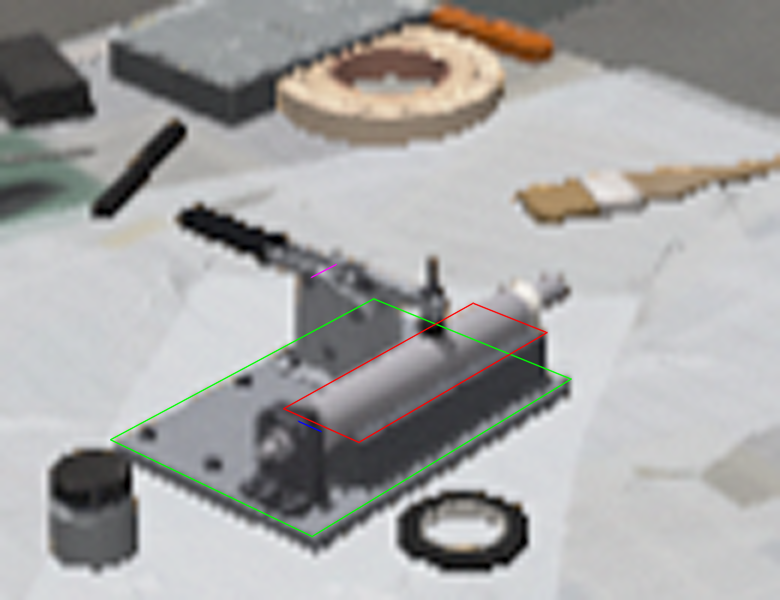

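In both views the handle is level (top at 89 mm), the pad is on the shaft (425,385), and the nose end is at jig y ≈ -122, exactly where it belongs with the plain end on the stop. The bystanders have not moved. The network's "paint_jar" in the top view was a false hit on the handle; the picture shows the jar unchanged.

```bash
python3 -c "
from station import *
print(hand_in())"
```

```text
the job is handed in; nothing more can be done
None
```

I slid the shaft along the vee with the closed fingers until its plain end met the stop. Then I pressed the clamp handle down to its hard stop, moved the arm clear and handed the job in at about 14 s.

- **Shaft:** it held still under a 14 N push. After clamping, the nose end measured jig y of about -122 mm from the top camera and -121 mm from the scene camera, where -122 mm is right for touching the stop. The cameras can't rule out a gap of a millimetre or two.
- **Clamp:** the handle top was level, at 89 mm by the top camera and at 88.3 mm by the tool against the hard stop (89 expected). The scene camera's median read about 85 mm. The pad was on the shaft in both views.
- **Forces:** the highest measured was about 40 N in total at the wrist (36 N downward), while the fingertips pressed the handle against its stop. The wrist limit is 120 N. The 40 N limit is for the arm and the gripper's body, which I did not see touch anything.
- **Bystanders:** the tape roll and jar show no movement in either camera. The brush and sanding block were last located only in the scene camera, within about 15 mm of their first readings. I put that down to measurement noise, since the arm never came near them. The top camera's last "paint_jar" result was a false hit on the handle, and its picture shows the jar where it was.

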